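# Find the tired cup rest and push its tag down

## Robot

A 6-joint arm with a two-finger parallel gripper is mounted at the origin on the work surface. World frame = base frame: x ahead of the robot, y to its left, z up, the work surface at z = 0. Lengths are in m, angles in degrees, forces in N, time in s.
With the tool pointing down it reaches from about 0.4 to 0.925 m from the base axis. Payload 12.5 kg.
Tool frame: the origin (TCP) lies midway between the tips of the shut fingers; the grasp point (between the pads) lies behind it (hold_point_z is the z of the grasp point in the tool frame, in m); z points along the fingers, x is the direction in which the jaws open and shut, and the axes are right-handed (so a half turn about z gives the same grasp; the last joint's range is limited). The gripper opens to 95 mm and grips with 3 to 60 N. Pads are 20 mm wide; open, the fingers measure 119 mm over their backs; the gripper's body (75 mm by 180 mm) begins 59 mm behind the grasp point.
Start: joints at [-80.535, 28.126, 89.318, -0, 62.55, -6.05], TCP at [0.167, -0.602, 0.189] pointing down, gripper open.
Joint ranges: [-177.58, 177.58], [-47.91, 125.51], [2.72, 160], [-65.01, 245.01], [3.68, 167.84], [-153.87, 153.87]. Speed limits (degrees/s): [127.2, 127.2, 159.86, 180, 180, 180].

## Interface

Orientations are given as [roll, pitch, yaw] about the fixed x, y, z axes, in that order (R = Rz(yaw) Ry(pitch) Rx(roll)).
In Python, from plant import get_state, capture, job_done, hold_point_z gives the robot as it stands. The module is installed in compiled form; this text tells all that it offers.
- The arm moves only by the tool play_rows, never from a script. Its argument "rows" is a list of rows, each an object with "dp": the shift along the tool's x, y, z in mm, a list of three; "rotation": the turn, a rotation vector about the tool's x, y, z in degrees, a list of three; "fingers": the closure in counts, from 0 (fully open) to 255 (shut). In form: [{"dp": [x, y, z], "rotation": [ax, ay, az], "fingers": fingers}, ...]. A call has 1 to 5 rows; each row is the pose to reach, as a shift and turn from the pose commanded when the call began, along the tool's axes at that moment; what a row does not reach only later rows make up. A row lasts 1/10 s, in which the tool goes at most 50 mm and 8.59 degrees, less where a joint would pass 70% of its speed; a pose out of reach is approached as far as the arm can. A call with a gripper value outside its range is refused whole. The fingers move at their own pace and stop on an object; "newtons" is the grip in N (left out, the last holds). Time passes only in rows, so rows that repeat a pose let the fingers close. It gives the time, the measured TCP pose, the force and the opening at its end, in the units of the state.
- get_state(): the state, without advancing time (a new reading comes with each control period).
- capture(name): name is "scene" or "top" or "wrist"; returns a dict with "pixels" (400x640x3 uint8, red, green, blue), "fx", "fy", "cx", "cy" (pixels), "extrinsics" (4x4, takes a point from world to camera coordinates). Camera axes: x right, y up, looking along -z (the intrinsics and any distortion apply to the point x, -y, -z); pixel columns grow to the right and rows downward; lengths in m; the calibration is good to about 2 mm. A picture is of the moment at which its call begins. There is no depth.
- job_done(): hands the job in, once; it reports no verdict.
The state is a dict: "clock": time; "joint_pos": joint angles; "joint_vel": joint speeds; "joint_efforts": joint torques, N m; "tool_pos": TCP position; "tcp_rot": TCP orientation; "ft_force": force on the tool from outside, world axes, zero at the start; "torque": the same for the moment, N m; "finger_gap": finger opening in m.
Only numpy, scipy, OpenCV 4.12 (cv2) and the standard library are available. Lean on these libraries where they do the work, as an engineer would, in place of code of your own. Each camera call takes 0.05 s, during which the arm holds its last target.

## Task

One of the three sprung cup rests on the dish rack has gone soft and needs replacing. With the fingertips, gently press down each round pad until it gives a few millimetres, beginning with the pad next to the cutlery caddy and going along the row, to feel which gives most easily; then push the upright tag of that softest rest fully down. Leave the other two tags up, do not disturb the caddy flap, ramekin, cup or bottle, and let go of everything.

Things in the scene. Friction and masses are not known exactly. Their poses are not given: they have to be found in the camera images.
- rack: grey plastic dish rack fixed on the drainer, 200 x 470 mm, flat deck 60 mm above the drainer. Origin on the drainer under the middle one of three cup rests; its +y axis runs along the row of rests towards the cutlery caddy, +x away from the tags' side; z up. The rests stand on the deck in a row, centres about 110 mm apart.
- caddy_mid (a point): middle of the top of the flat cutlery caddy (180 x 85 x 32 mm, with four teaspoons) on one end of the rack; the pad nearest to it is the first of the row, the pad farthest from it the last. Its rim is 92 mm above the drainer.
- flap (a joint): hinged flap on the caddy, rad: 0 shut (as it starts), up to 1.9 open. Not part of the job.
- pad_k_top (a point): centre of the top face of the black round rubber pad of rest k: disc 48 mm across, top about 98 mm above the drainer, on a vertical spring. The three rests look alike and change places from start to start.
- pad_k (a joint): how far pad k is pressed down, m: 0 at rest, 0.014 fully down; it springs back up when let go. Starts to move at about 0.7 N; under 6 N the softest pad goes down 12 mm or more, each of the other two less than 9 mm.
- tag_k_top (a point): centre of the flat top (18 mm along the rack's x, 32 mm along its y) of the push-down tag of rest k, which stands upright from a block 65 mm from the centre of the same rest's pad, on the rack's -x side; up, its top is about 108 mm above the drainer.
- tag_k (a joint): how far tag k is pushed down, m: 0 up (as it starts), 0.014 fully down with its cap on its block. It takes about 3 N to push and stays where it is left.
- pad_m_top (a point): centre of the top face of the black round rubber pad of rest m: disc 48 mm across, top about 98 mm above the drainer, on a vertical spring. The three rests look alike and change places from start to start.
- pad_m (a joint): how far pad m is pressed down, m: 0 at rest, 0.014 fully down; it springs back up when let go. Starts to move at about 0.7 N; under 6 N the softest pad goes down 12 mm or more, each of the other two less than 9 mm.
- tag_m_top (a point): centre of the flat top (18 mm along the rack's x, 32 mm along its y) of the push-down tag of rest m, which stands upright from a block 65 mm from the centre of the same rest's pad, on the rack's -x side; up, its top is about 108 mm above the drainer.
- tag_m (a joint): how far tag m is pushed down, m: 0 up (as it starts), 0.014 fully down with its cap on its block. It takes about 3 N to push and stays where it is left.
- pad_r_top (a point): centre of the top face of the black round rubber pad of rest r: disc 48 mm across, top about 98 mm above the drainer, on a vertical spring. The three rests look alike and change places from start to start.
- pad_r (a joint): how far pad r is pressed down, m: 0 at rest, 0.014 fully down; it springs back up when let go. Starts to move at about 0.7 N; under 6 N the softest pad goes down 12 mm or more, each of the other two less than 9 mm.
- tag_r_top (a point): centre of the flat top (18 mm along the rack's x, 32 mm along its y) of the push-down tag of rest r, which stands upright from a block 65 mm from the centre of the same rest's pad, on the rack's -x side; up, its top is about 108 mm above the drainer.
- tag_r (a joint): how far tag r is pushed down, m: 0 up (as it starts), 0.014 fully down with its cap on its block. It takes about 3 N to push and stays where it is left.
- ramekin: white ceramic ramekin, 80 mm across, 42 mm high, loose on the drainer beside the rack; origin at the centre of its underside. Not part of the job.
- cup: blue glass espresso cup with a handle, 64 mm across, 58 mm high, loose on the drainer; origin at the centre of its underside. Not part of the job.
- bottle: stainless bottle with a twist cap lying on its side, 206 mm long along its x axis, 68 mm across, loose on the drainer beyond the rack; origin under it on the drainer. Not part of the job.

How it is judged (in metres and radians):
On the way, in this order (a step that is already met when the one before it is completed fails the run):
1. the pad next to the caddy is pressed down (1.5 mm or more) (((y of pad_k_top in the frame of rack between 0.06 and 0.16 m and value of joint pad_k above 0.0015 m) or (y of pad_m_top in the frame of rack between 0.06 and 0.16 m and value of joint pad_m above 0.0015 m) or (y of pad_r_top in the frame of rack between 0.06 and 0.16 m and value of joint pad_r above 0.0015 m))), for 0.1 s.
2. then the middle pad is pressed down (1.5 mm or more) (((y of pad_k_top in the frame of rack between -0.05 and 0.05 m and value of joint pad_k above 0.0015 m) or (y of pad_m_top in the frame of rack between -0.05 and 0.05 m and value of joint pad_m above 0.0015 m) or (y of pad_r_top in the frame of rack between -0.05 and 0.05 m and value of joint pad_r above 0.0015 m))), for 0.1 s.
3. then the pad farthest from the caddy is pressed down (1.5 mm or more) (((y of pad_k_top in the frame of rack between -0.16 and -0.06 m and value of joint pad_k above 0.0015 m) or (y of pad_m_top in the frame of rack between -0.16 and -0.06 m and value of joint pad_m above 0.0015 m) or (y of pad_r_top in the frame of rack between -0.16 and -0.06 m and value of joint pad_r above 0.0015 m))), for 0.1 s.
4. then the tag of the softest rest is pushed down (value of joint tag_m above 0.011 m), for 0.2 s.
At the end, for the whole second after the job is handed in: The softest rest's tag is at least 11 of its 14 mm down, the other two tags less than 3 mm down, all pads back up (within 1.5 mm), the flap shut (under 0.1 rad), and ramekin, cup and bottle within 20 mm of where they began (value of joint tag_m above 0.011 m and value of joint each of tag_k, tag_r below 0.003 m and value of joint each of pad_k, pad_m, pad_r below 0.0015 m and value of joint flap below 0.1 rad and distance of each of ramekin, cup, bottle from where it was at the start of the episode below 0.02 m); the robot touches nothing.
It fails at once if the tag of a rest that is not the softest is pushed down by more than 4 mm (value of joint any of tag_k, tag_r above 0.004 m).
It fails at once if the ramekin, cup or bottle is lifted, carried or shoved by more than 20 mm (distance of any of ramekin, cup, bottle from where it was at the start of the episode above 0.02 m).
It fails at once if the caddy flap is opened by more than 0.2 rad (value of joint flap above 0.2 rad).
It fails at once if a pad is pressed with more than 30 N (contact force between any of pad_k, pad_m, pad_r and anything else above 30 N).
It also fails if it takes over 45 s, if anything falls off the work surface, if the arm or the gripper's body presses on something with over 40 N, if the wrist force passes 120 N, or if a joint passes its speed limit or range.

## Working session

There is one attempt and no reset: what is moved stays moved. The work goes in short steps, Python scripts to look and compute and a tool call to move; the robot and the scene stay as the last step left them, time stands still between calls to the robot, and variables do not carry over. Pictures are saved under pics/ and viewed, and the job is handed in when it is done.

Besides the shell and the picture viewer there is one more tool, called after "Request:" in YAML: its name, and indented under it one key for each argument. play_rows: Moves the arm, as the interface text tells. Its arguments: {"type":"object","properties":{"rows":{"type":"array","items":{"type":"object","properties":{"dp":{"type":"array","items":{"type":"number"}},"rotation":{"type":"array","items":{"type":"number"}},"fingers":{"type":"number"}}}},"newtons":{"type":"number"}},"required":["rows"]}

```bash
mkdir -p pics; cat > h.py <<'E'
import numpy as np, cv2, json
from plant import *
def snap(n,f):
    c=capture(n); cv2.imwrite(f'pics/{f}.png',c['pixels'][:,:,::-1]); np.savez(f'pics/{f}.npz',**c); return c
def ray(c,u,v):
    E=np.array(c['extrinsics']);R=E[:3,:3];t=E[:3,3]
    d=np.array([(u-c['cx'])/c['fx'],-(v-c['cy'])/c['fy'],-1.0])
    return -R.T@t, R.T@d
def onz(c,u,v,z):
    o,d=ray(c,u,v); return o+d*(z-o[2])/d[2]
def proj(c,p):
    E=np.array(c['extrinsics']);q=E[:3,:3]@np.array(p)+E[:3,3]
    return np.array([c['cx']+c['fx']*q[0]/-q[2], c['cy']-c['fy']*q[1]/-q[2]])
E
python3 - <<'E'
from h import *
for n in ['scene','top','wrist']:
    c=snap(n,n+'0'); print(n,{k:v for k,v in c.items() if k not in('pixels','extrinsics')}, ray(c,320,200))
print(get_state(), hold_point_z)
E
```

```text
scene {'fx': 429.87749191418385, 'fy': 429.87749191418385, 'cx': 318.97657839041904, 'cy': 197.20170142328112} (array([ 1.18190867, -0.31677566,  0.62291425]), array([-0.6521142 ,  0.3824254 , -0.65463419]))
top {'fx': 401.7508749700224, 'fy': 401.7508749700224, 'cx': 316.38252766711975, 'cy': 195.66231883390816} (array([0.40741124, 0.01125133, 1.06205197]), array([ 0.1971165 , -0.02887192, -0.98005569]))
wrist {'fx': 310.6574984626528, 'fy': 310.6574984626528, 'cx': 318.41364368708474, 'cy': 196.89213997218292} (array([ 0.2351832 , -0.58342004,  0.38308094]), array([-0.25675797, -0.07468447, -0.96365125]))
{'clock': 0.15, 'joint_pos': array([-8.05331540e+01,  2.81564213e+01,  8.93392150e+01,  2.61695584e-03,
        6.25507786e+01, -6.05067947e+00]), 'joint_vel': array([-0.02248023, -0.18994572, -0.11562081, -0.02195488, -0.05490142,
        0.05501992]), 'joint_efforts': array([ 1.07925418e-03, -6.12894559e+01, -2.58278614e+01,  6.92507741e-02,
        4.72957338e-02, -7.31962450e-05]), 'tool_pos': array([ 0.16720974, -0.60203259,  0.18831112]), 'tcp_rot': array([-1.79992799e+02,  4.59116363e-02, -7.44836789e+01]), 'ft_force': array([0.12980268, 0.25336941, 0.50397125]), 'torque': array([-0.04204804,  0.01483793,  0.01613052]), 'finger_gap': 0.09496286790338668} -0.0188
```

View pics/scene0.png

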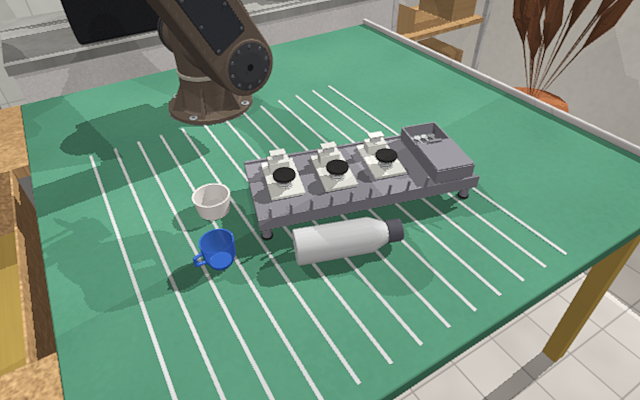

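View pics/top0.png

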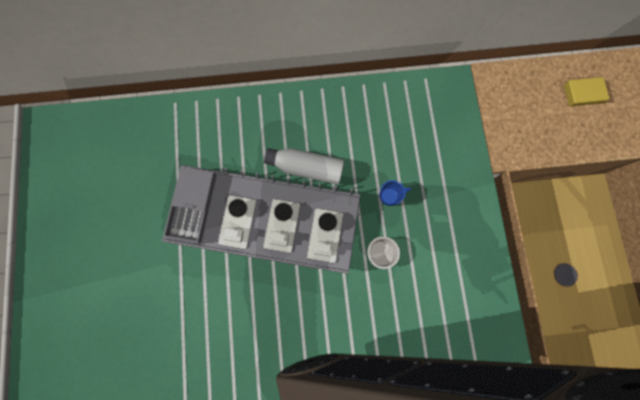

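The top view shows the row of black pads at about (237,208), (283,211) and (327,221), with white blocks and tags below them. The caddy is on the left at (190,205), the bottle at (305,165), the cup at (392,193) and the ramekin at (383,252). Next I'll measure them.

```bash
python3 - <<'E'
from h import *
def load(f): return dict(np.load(f'pics/{f}.npz'))
P={}
for f,box in [('top0',(215,190,350,240)),('scene0',(255,140,410,195))]:
    c=load(f); im=c['pixels'].astype(int); m=(im.max(2)<45).astype(np.uint8)
    x0,y0,x1,y1=box; mm=np.zeros_like(m); mm[y0:y1,x0:x1]=m[y0:y1,x0:x1]
    n,l,s,ce=cv2.connectedComponentsWithStats(mm)
    L=[(ce[i],s[i]) for i in range(1,n) if s[i][4]>40]; L.sort(key=lambda a:a[0][0])
    P[f]=[a[0] for a in L]
    for a,b in L: print(f,a.round(1),b, onz(c,*a,0.098).round(4))
    cv2.imwrite(f'pics/z_{f}.png',cv2.resize(im[y0-20:y1+45,x0-40:x1+40].astype(np.uint8)[:,:,::-1],None,fx=3.4,fy=3.4,interpolation=cv2.INTER_CUBIC))
ct,cs=load('top0'),load('scene0')
# order: top left = near caddy ; scene left = far from caddy
for a,b in zip(P['top0'],P['scene0'][::-1]):
    o1,d1=ray(ct,*a);o2,d2=ray(cs,*b)
    A=np.stack([d1,-d2],1);s=np.linalg.lstsq(A,o2-o1,rcond=None)[0]
    p,q=o1+s[0]*d1,o2+s[1]*d2; print('tri',((p+q)/2).round(4),np.linalg.norm(p-q).round(4))
E
```

```text
top0 [237.3 207.6] [230 200  16  16 196] [0.6037 0.1854 0.098 ]
top0 [283.  211.5] [275 204  17  16 199] [0.5824 0.0755 0.098 ]
top0 [327.4 221.5] [320 214  16  16 205] [ 0.5466 -0.0292  0.098 ]
scene0 [283.6 175.3] [273 168  22  15  83] [ 0.5553 -0.0325  0.098 ]
scene0 [336.5 167.8] [326 160  22  15  77] [0.5913 0.0704 0.098 ]
scene0 [386.2 158.7] [376 152  21  11  47] [0.6208 0.175  0.098 ]
tri [0.6064 0.1878 0.0845] 0.0002
tri [0.5835 0.0758 0.091 ] 0.0005
tri [ 0.5476 -0.0293  0.0916] 0.0005
```

View pics/z_top0.png

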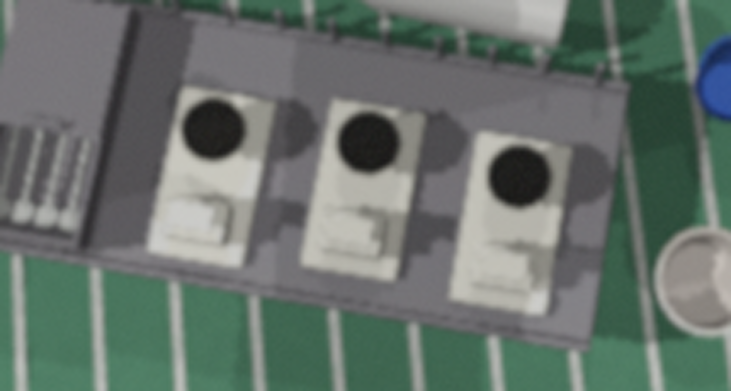

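View pics/z_scene0.png

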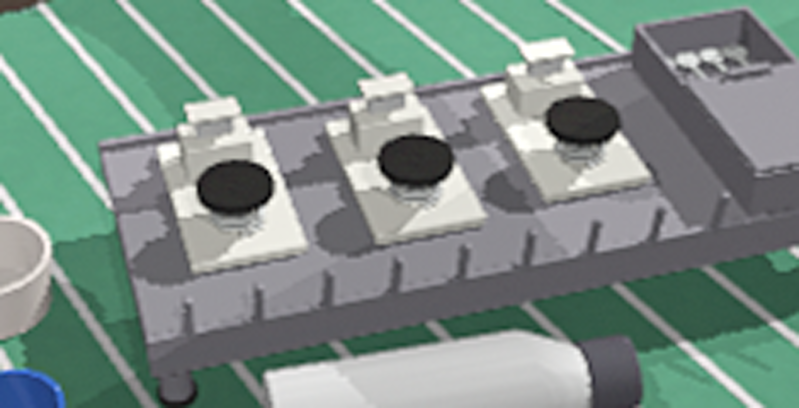

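```bash
python3 - <<'E'
from h import *
c=dict(np.load('pics/top0.npz')); s=dict(np.load('pics/scene0.npz'))
pads=[(237.3,207.6),(283,211.5),(327.4,221.5)]
tz=[(197,217),(352,230),(501,266)]
e=[onz(c,175+x/3.4,170+y/3.4,.06) for x,y in [(136,12),(626,85),(588,346),(0,246)]]
print(np.round(e,3)); d=e[0]-e[1]; print('row yaw of +y', np.degrees(np.arctan2(d[1],d[0])), 'front', np.degrees(np.arctan2(*(e[3]-e[2])[[1,0]])))
for p,t in zip(pads,tz):
    a=onz(c,*p,.098); b=onz(c,175+t[0]/3.4,170+t[1]/3.4,.108)
    v=a-b; print(a.round(4),b.round(4),np.hypot(*v[:2]).round(4),np.degrees(np.arctan2(v[1],v[0])).round(1), 'scene zoom', ((proj(s,b)-[215,120])*3.4).round(0))
E
```

```text
[[ 0.707  0.244  0.06 ]
 [ 0.611 -0.119  0.06 ]
 [ 0.423 -0.067  0.06 ]
 [ 0.54   0.352  0.06 ]]
row yaw of +y 75.27105304707852 front 74.46254203596075
[0.6037 0.1855 0.098 ] [0.5394 0.198  0.108 ] 0.0655 -11.1 scene zoom [534.  47.]
[0.5824 0.0755 0.098 ] [0.5189 0.0909 0.108 ] 0.0653 -13.7 scene zoom [378.  82.]
[ 0.5466 -0.0293  0.098 ] [ 0.4831 -0.01    0.108 ] 0.0664 -16.9 scene zoom [210. 104.]
```

The second pad centre from the top view and its tag sit 65 mm apart, which matches the given size. The rack's x axis is at a yaw of about -15°. I'll start towards pad 1 with the fingers shut, turning the jaws along the rack's x.

Request:
play_rows:
  rows:
    - {"dp": [-24, -42, -2], "rotation": [0, 0, -8], "fingers": 255}
    - {"dp": [-48, -84, -4], "rotation": [0, 0, -16], "fingers": 255}
    - {"dp": [-72, -126, -6], "rotation": [0, 0, -24], "fingers": 255}
    - {"dp": [-96, -168, -8], "rotation": [0, 0, -32], "fingers": 255}
    - {"dp": [-120, -210, -10], "rotation": [0, 0, -40], "fingers": 255}
  newtons: 20

```text
clock: 0.65
tool_pos: [0.3385, -0.4288, 0.1987]
tcp_rot: [-180.0, 0.0, -34.2]
ft_force: [0.2, -1.2, -0.9]
finger_gap: 0.0607
```

```bash
cat >> h.py <<'E'
from scipy.spatial.transform import Rotation as Ro
def go(p,yaw=-15):
    s=get_state(); R=Ro.from_euler('xyz',s['tcp_rot'],degrees=True)
    T=Ro.from_euler('xyz',[180,0,yaw],degrees=True)
    print('t',s['clock'],'pos',s['tool_pos'].round(4),'rpy',s['tcp_rot'].round(1),'F',s['ft_force'].round(2),'gap',round(s['finger_gap'],4))
    print('dp',(R.inv().apply(np.array(p)-s['tool_pos'])*1000).round(1),'rot',(R.inv()*T).as_rotvec(degrees=True).round(1))
E
python3 - <<'E'
from h import *
go([.604,.186,.16])
E
```

```text
t 0.65 pos [ 0.3385 -0.4288  0.1987] rpy [-180.     0.   -34.2] F [ 0.23 -1.18 -0.92] gap 0.0607
dp [-125.6 -657.8   38.8] rot [ -0.    0.  -19.2]
```

Request:
play_rows:
  rows:
    - {"dp": [-9, -47, 0], "rotation": [0, 0, -7], "fingers": 255}
    - {"dp": [-18, -94, 0], "rotation": [0, 0, -14], "fingers": 255}
    - {"dp": [-27, -141, 0], "rotation": [0, 0, -19], "fingers": 255}
    - {"dp": [-36, -188, 0], "rotation": [0, 0, -19], "fingers": 255}
    - {"dp": [-45, -235, 0], "rotation": [0, 0, -19], "fingers": 255}

```text
clock: 1.15
tool_pos: [0.4338, -0.2094, 0.1988]
tcp_rot: [180.0, -0.0, -15.5]
ft_force: [0.9, -0.5, 0.3]
finger_gap: 0.0204
```

```bash
python3 - <<'E'
from h import *
go([.604,.186,.18]); go([.54,-.1,.22]); 
E
```

```text
t 1.15 pos [ 0.4338 -0.2094  0.1988] rpy [180.   -0.  -15.5] F [ 0.86 -0.47  0.34] gap 0.0204
dp [  58.4 -426.5   18.7] rot [ 0.  -0.  -0.5]
t 1.15 pos [ 0.4338 -0.2094  0.1988] rpy [180.   -0.  -15.5] F [ 0.86 -0.47  0.34] gap 0.0204
dp [  73.1 -133.8  -21.2] rot [ 0.  -0.  -0.5]
```

Next I'll move to about (0.5, 0.02, 0.24), which is high enough for a wrist picture of all three rests.

Request:
play_rows:
  rows:
    - {"dp": [5, -47, -10], "rotation": [0, 0, -0.5], "fingers": 255}
    - {"dp": [10, -94, -20], "rotation": [0, 0, -0.5], "fingers": 255}
    - {"dp": [15, -141, -30], "rotation": [0, 0, -0.5], "fingers": 255}
    - {"dp": [20, -180, -40], "rotation": [0, 0, -0.5], "fingers": 255}
    - {"dp": [20, -180, -40], "rotation": [0, 0, -0.5], "fingers": 255}

```text
clock: 1.65
tool_pos: [0.5022, -0.0396, 0.2397]
tcp_rot: [-180.0, -0.1, -14.7]
ft_force: [-0.1, 0.1, -0.6]
finger_gap: 0.0003
```

```bash
python3 - <<'E'
from h import *
c=snap('wrist','w1'); go([.604,.186,.18]); 
for p in [(.6037,.1855,.098),(.5824,.0755,.098),(.5466,-.0293,.098),(.5394,.198,.108),(.5189,.0909,.108),(.4831,-.01,.108)]: print(proj(c,p).round(0))
E
```

```text
t 1.7 pos [ 0.5012 -0.0413  0.239 ] rpy [180.   -0.  -14.8] F [-0.44 -0.87  0.04] gap 0.0001
dp [  41.3 -246.    59. ] rot [ 0.  -0.   0.2]
[365. -82.]
[368.  52.]
[357. 162.]
[292. -84.]
[302.  51.]
[295. 161.]
```

View pics/w1.png

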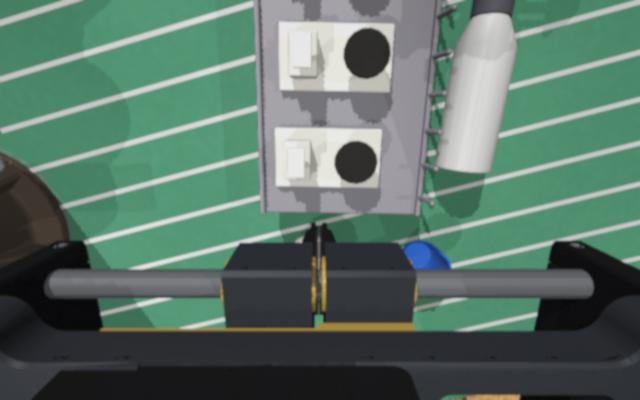

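The wrist view shows the middle pad at (367,53) and the far pad at (356,161), both within 1 px of the projected positions. Their tags are at about (300,50) and (296,159). Moving on to above pad 1.

Request:
play_rows:
  rows:
    - {"dp": [8, -48, 6], "rotation": [0, 0, 0], "fingers": 255}
    - {"dp": [16, -96, 12], "rotation": [0, 0, 0], "fingers": 255}
    - {"dp": [25, -144, 20], "rotation": [0, 0, 0], "fingers": 255}
    - {"dp": [33, -192, 30], "rotation": [0, 0, 0], "fingers": 255}
    - {"dp": [41, -236, 40], "rotation": [0, 0, 0], "fingers": 255}

```text
clock: 2.2
tool_pos: [0.6019, 0.1749, 0.1978]
tcp_rot: [180.0, 0.0, -15.0]
ft_force: [0.4, -0.3, 0.1]
finger_gap: 0.0004
```

Request:
play_rows:
  rows:
    - {"dp": [0, -8, 20], "rotation": [0, 0, 0], "fingers": 255}
    - {"dp": [0, -9, 40], "rotation": [0, 0, 0], "fingers": 255}
    - {"dp": [0, -9, 60], "rotation": [0, 0, 0], "fingers": 255}
    - {"dp": [0, -9, 70], "rotation": [0, 0, 0], "fingers": 255}
    - {"dp": [0, -9, 70], "rotation": [0, 0, 0], "fingers": 255}

```text
clock: 2.7
tool_pos: [0.6032, 0.1818, 0.1272]
tcp_rot: [179.9, 0.1, -15.0]
ft_force: [-1.0, 0.5, 0.1]
finger_gap: 0.0005
```

```bash
python3 - <<'E'
from h import *
c=snap('wrist','w2'); go([.604,.186,.098]); 
for p in [(.6037,.1855,.098),(.5824,.0755,.098),(.5394,.198,.108),(.5189,.0909,.108)]: print(proj(c,p).round(0))
print(get_state()['ft_force'])
E
```

```text
t 2.75 pos [0.6037 0.182  0.1285] rpy [180.   0. -15.] F [0.05 0.15 0.41] gap 0.0006
dp [-0.8 -3.9 30.5] rot [ 0.  0. -0.]
[320. 207.]
[329. 334.]
[230. 217.]
[250. 344.]
[0.05176888 0.15482716 0.40794702]
```

View pics/w2.png

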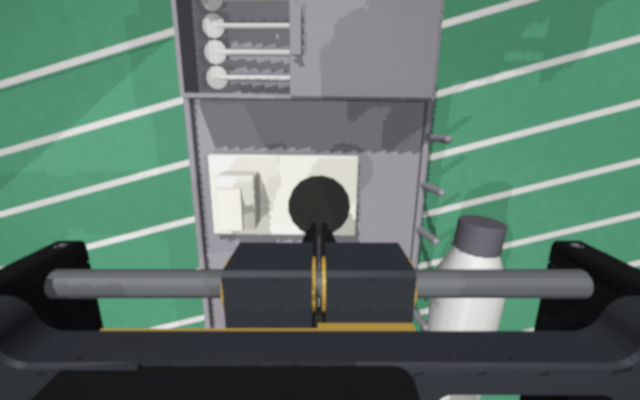

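The black pad is centred at (319,205), which matches the prediction. The tag of rest 1 is at about (229,203). Descending now.

Request:
play_rows:
  rows:
    - {"dp": [0, -4, 14], "rotation": [0, 0, 0], "fingers": 255}
    - {"dp": [0, -4, 24], "rotation": [0, 0, 0], "fingers": 255}
    - {"dp": [0, -4, 26], "rotation": [0, 0, 0], "fingers": 255}
    - {"dp": [0, -4, 26], "rotation": [0, 0, 0], "fingers": 255}

```text
clock: 3.15
tool_pos: [0.6045, 0.1868, 0.1022]
tcp_rot: [180.0, 0.0, -15.0]
ft_force: [-0.1, 0.4, 0.4]
finger_gap: 0.0004
```

Request:
play_rows:
  rows:
    - {"dp": [0, 0, 3], "rotation": [0, 0, 0], "fingers": 255}
    - {"dp": [0, 0, 6], "rotation": [0, 0, 0], "fingers": 255}
    - {"dp": [0, 0, 8], "rotation": [0, 0, 0], "fingers": 255}
    - {"dp": [0, 0, 8], "rotation": [0, 0, 0], "fingers": 255}

```text
clock: 3.55
tool_pos: [0.6046, 0.1868, 0.0944]
tcp_rot: [180.0, 0.0, -15.0]
ft_force: [0.6, 0.2, 0.7]
finger_gap: 0.0008
```

Request:
play_rows:
  rows:
    - {"dp": [0, 0, 2], "rotation": [0, 0, 0], "fingers": 255}
    - {"dp": [0, 0, 2], "rotation": [0, 0, 0], "fingers": 255}
    - {"dp": [0, 0, 2], "rotation": [0, 0, 0], "fingers": 255}

```text
clock: 3.85
tool_pos: [0.6047, 0.1868, 0.0927]
tcp_rot: [180.0, -0.0, -15.0]
ft_force: [-0.5, -0.8, -1.2]
finger_gap: 0.0004
```

```bash
cat >> h.py <<'E'
def force(n=15):
    F=[];Z=[]
    for i in range(n):
        capture('wrist'); s=get_state(); F.append(s['ft_force']);Z.append(s['tool_pos'])
    F=np.array(F); print('t',s['clock'],'mean F',F.mean(0).round(2),'se',(F.std(0)/n**.5).round(2),'pos',np.mean(Z,0).round(4))
E
python3 - <<'E'
from h import *
force(); snap('wrist','w3')
E
```

```text
t 4.6 mean F [0.1  0.12 0.05] se [0.11 0.12 0.1 ] pos [0.6048 0.1868 0.0927]
```

View pics/w3.png

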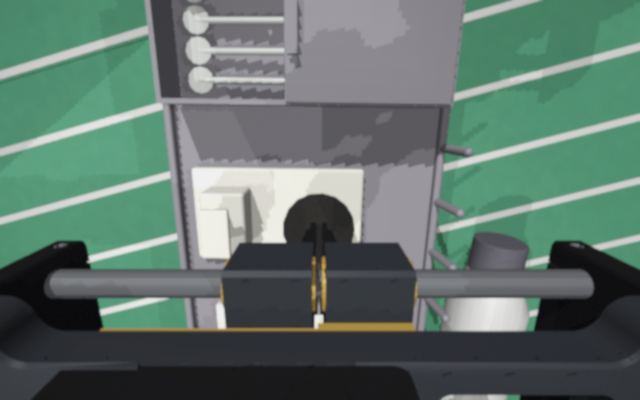

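There's no force yet at z=0.0927. The pad fills (285–353, 195–…) in the wrist view with the fingers just over it. I'll go down in small steps and read the force at each.

Request:
play_rows:
  rows:
    - {"dp": [0, 0, 2], "rotation": [0, 0, 0], "fingers": 255}
    - {"dp": [0, 0, 2], "rotation": [0, 0, 0], "fingers": 255}
    - {"dp": [0, 0, 2], "rotation": [0, 0, 0], "fingers": 255}

```text
clock: 4.95
tool_pos: [0.6047, 0.1868, 0.0906]
tcp_rot: [180.0, 0.0, -15.0]
ft_force: [0.4, -0.8, 0.5]
finger_gap: -0.0001
```

```bash
python3 - <<'E'
from h import *
force(8); c=snap('scene','s3'); im=c['pixels'][80:230,230:450,::-1]
cv2.imwrite('pics/s3z.png',cv2.resize(im,None,fx=3.5,fy=3.5,interpolation=cv2.INTER_CUBIC))
E
```

```text
t 5.35 mean F [ 0.06  0.13 -0.15] se [0.24 0.2  0.15] pos [0.6048 0.1868 0.0907]
```

View pics/s3z.png

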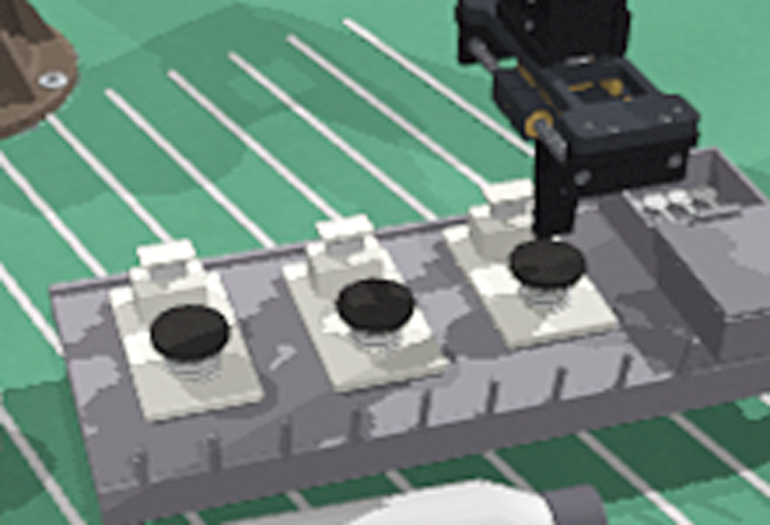

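The scene view shows the fingertip, at zoom (553,237), still above and behind pad 1, whose centre is at (547,263). That means the pads sit lower than z=0.098. I'll re-triangulate with ellipse centres.

```bash
python3 - <<'E'
from h import *
L=lambda f: dict(np.load(f'pics/{f}.npz'))
def pads(c,box,th):
    x0,y0,x1,y1=box; g=c['pixels'].max(2)[y0:y1,x0:x1]
    g=cv2.resize(g,None,fx=4,fy=4,interpolation=cv2.INTER_CUBIC)
    cs,_=cv2.findContours((g<th).astype(np.uint8),cv2.RETR_EXTERNAL,cv2.CHAIN_APPROX_NONE)
    out=[]
    for k in cs:
        if cv2.contourArea(k)>600 and len(k)>20:
            (x,y),ax,an=cv2.fitEllipse(k); out.append((x0+(x+.5)/4-.5,y0+(y+.5)/4-.5,ax[0]/4,ax[1]/4,an))
    return sorted(out)
T,S=L('top0'),L('scene0')
a=pads(T,(220,190,350,240),80); 
for th in(50,65,80):
    b=pads(S,(265,145,405,190),th)
    print(th,np.round(b,1))
print(np.round(a,1))
for p,q in zip([x for x in a if 14<x[2]<22],[x for x in b if x[3]>15][::-1]):
    o1,d1=ray(T,*p[:2]);o2,d2=ray(S,*q[:2]); s=np.linalg.lstsq(np.stack([d1,-d2],1),o2-o1,rcond=None)[0]
    A,B=o1+s[0]*d1,o2+s[1]*d2; print(((A+B)/2).round(4),np.linalg.norm(A-B).round(4))
# fingertip in scene s3 : where is the known TCP projected
c=L('s3'); st=get_state(); print('TCP proj zoom',((proj(c,st['tool_pos'])-[230,80])*3.5).round(0))
E
```

```text
50 [[283.6 174.8  15.1  21.8  84.6]
 [336.9 166.9  14.6  21.4  90. ]
 [385.7 155.1  12.6  19.6  94.2]]
65 [[283.6 174.8  15.6  22.   84.4]
 [336.9 167.   15.1  21.8  89.6]
 [385.9 155.3  13.8  21.5  93. ]]
80 [[283.6 174.8  16.   22.2  84.6]
 [336.9 167.   15.5  22.   89.3]
 [386.  155.3  14.2  21.9  92.6]]
[[237.4 207.6  16.7  17.6  88.1]
 [262.2 207.6   9.2  15.7   4.3]
 [283.1 211.5  16.9  17.6  86.8]
 [303.7 211.6  11.5  15.8  10.9]
 [327.5 221.5  17.   17.7  91.4]]
[0.605  0.1865 0.0929] 0.001
[0.5836 0.076  0.0928] 0.0009
[ 0.5475 -0.0293  0.0928] 0.0008
TCP proj zoom [545. 266.]
```

Request:
play_rows:
  rows:
    - {"dp": [0, 0, 2], "rotation": [0, 0, 0], "fingers": 255}
    - {"dp": [0, 0, 2], "rotation": [0, 0, 0], "fingers": 255}
    - {"dp": [0, 0, 2], "rotation": [0, 0, 0], "fingers": 255}

```text
clock: 5.7
tool_pos: [0.6047, 0.1868, 0.0886]
tcp_rot: [180.0, 0.0, -15.0]
ft_force: [-0.1, -0.3, -0.6]
finger_gap: 0.0006
```

```bash
python3 - <<'E'
from h import *
force(10); c=snap('scene','s4'); 
ims=[cv2.resize(dict(np.load(f'pics/{f}.npz'))['pixels'][125:185,350:430,::-1],None,fx=5,fy=5,interpolation=cv2.INTER_CUBIC) for f in('scene0','s4')]
cv2.imwrite('pics/s4z.png',np.hstack(ims))
E
```

```text
t 6.2 mean F [ 0.1  -0.02  0.06] se [0.11 0.12 0.12] pos [0.6047 0.1868 0.0887]
```

View pics/s4z.png

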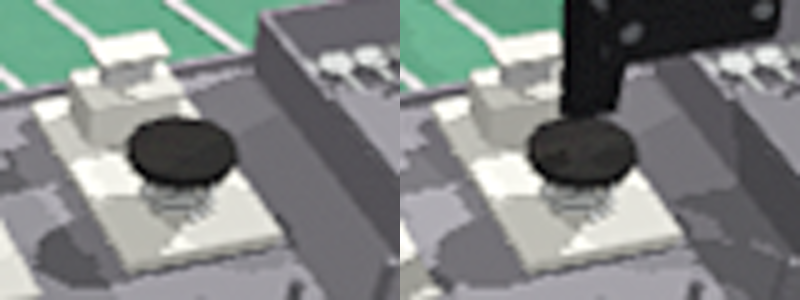

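```bash
python3 - <<'E'
from h import *
c=snap('scene','s5'); w=snap('wrist','w5'); st=get_state(); p=st['tool_pos']; R=Ro.from_euler('xyz',st['tcp_rot'],degrees=True)
im=cv2.resize(c['pixels'][60:210,300:480,::-1],None,fx=4.4,fy=4.4,interpolation=cv2.INTER_CUBIC); wi=w['pixels'][:,:,::-1].copy()
g=np.clip(im.astype(float)*2.2,0,255).astype(np.uint8)
for k,col in [(0,(0,0,255)),(-.02,(0,255,255)),(-.04,(0,255,0)),(-.078,(255,0,0))]:
    for dx,dy in [(0,0)]:
        q=p+R.apply([dx,dy,k]); u=(proj(c,q)-[300,60])*4.4; cv2.circle(g,tuple(int(a) for a in u),4,col,-1)
        v=proj(w,q); cv2.circle(wi,tuple(int(a) for a in v),3,col,-1); print(k,u.round(),v.round())
cv2.imwrite('pics/s5z.png',g); cv2.imwrite('pics/w5z.png',np.clip(wi*1.8,0,255).astype(np.uint8))
print(get_state()['joint_efforts'])
E
```

```text
0 [377. 426.] [321. 225.]
-0.02 [380. 392.] [321. 237.]
-0.04 [383. 357.] [321. 251.]
-0.078 [390. 287.] [322. 289.]
[ 1.05637060e-03 -6.50473881e+01 -2.20166391e+01  6.97677210e-02
 -3.55658907e-03 -4.04350294e-05]
```

View pics/s5z.png

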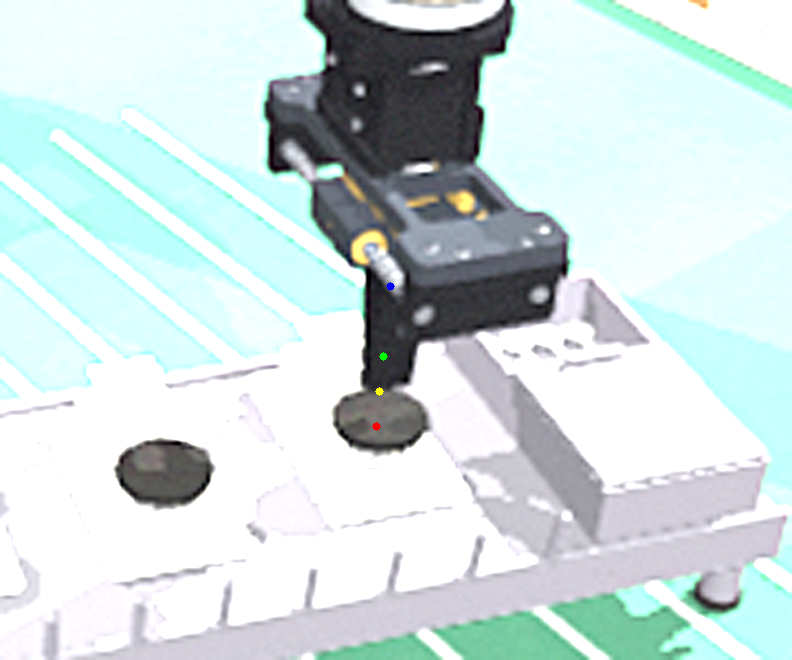

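View pics/w5z.png

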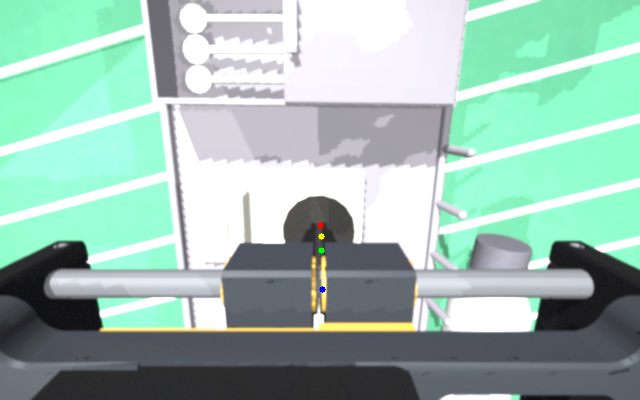

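```bash
python3 - <<'E'
from h import *
w=dict(np.load('pics/w5.npz'))['pixels'][180:260,270:370,::-1]
cv2.imwrite('pics/w5y.png',np.clip(cv2.resize(w,None,fx=7,fy=7,interpolation=cv2.INTER_CUBIC).astype(float)*3,0,255).astype(np.uint8))
E
```

```text
(no output)
```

View pics/w5y.png

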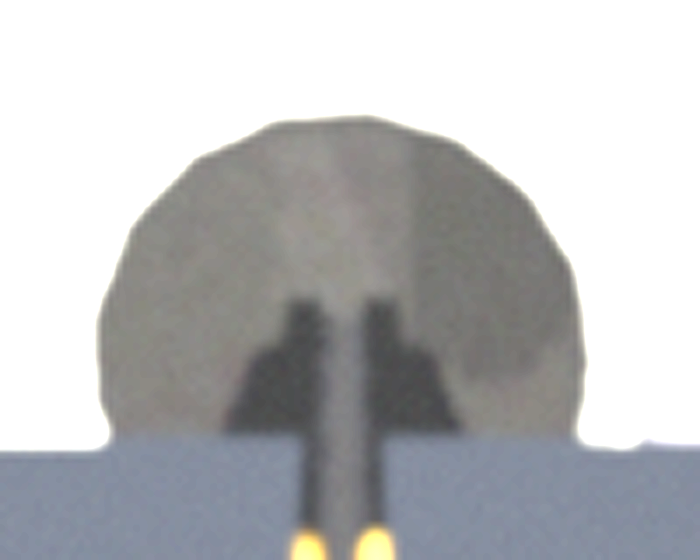

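The boosted wrist zoom shows the tips ending at about (320,223). Allowing for the finger width and the scene view, the real tips end about 19 mm above the reported TCP. I'd therefore expect contact near a reported TCP z of 0.079, so I'll keep going down slowly, watching force.

Request:
play_rows:
  rows:
    - {"dp": [0, 0, 3], "rotation": [0, 0, 0], "fingers": 255}
    - {"dp": [0, 0, 6], "rotation": [0, 0, 0], "fingers": 255}
    - {"dp": [0, 0, 8], "rotation": [0, 0, 0], "fingers": 255}
    - {"dp": [0, 0, 8], "rotation": [0, 0, 0], "fingers": 255}

```text
clock: 6.75
tool_pos: [0.6045, 0.1867, 0.0802]
tcp_rot: [180.0, 0.0, -15.0]
ft_force: [-0.5, -0.5, 0.7]
finger_gap: 0.0003
```

```bash
python3 - <<'E'
from h import *
force(8)
E
```

```text
t 7.15 mean F [-0.    0.01 -0.18] se [0.16 0.11 0.15] pos [0.6048 0.1868 0.0807]
```

Request:
play_rows:
  rows:
    - {"dp": [0, 0, 1.5], "rotation": [0, 0, 0], "fingers": 255}
    - {"dp": [0, 0, 3], "rotation": [0, 0, 0], "fingers": 255}
    - {"dp": [0, 0, 3], "rotation": [0, 0, 0], "fingers": 255}

```text
clock: 7.45
tool_pos: [0.6046, 0.1868, 0.0774]
tcp_rot: [180.0, 0.0, -15.0]
ft_force: [-0.2, -0.9, -0.4]
finger_gap: 0.0
```

```bash
python3 - <<'E'
from h import *
force(10)
E
```

```text
t 7.95 mean F [-0.02  0.02 -0.15] se [0.14 0.13 0.12] pos [0.6047 0.1868 0.0777]
```

Request:
play_rows:
  rows:
    - {"dp": [0, 0, 1.5], "rotation": [0, 0, 0], "fingers": 255}
    - {"dp": [0, 0, 3], "rotation": [0, 0, 0], "fingers": 255}
    - {"dp": [0, 0, 3], "rotation": [0, 0, 0], "fingers": 255}

```text
clock: 8.25
tool_pos: [0.6046, 0.1868, 0.0744]
tcp_rot: [180.0, 0.0, -15.0]
ft_force: [0.4, -0.6, -0.1]
finger_gap: 0.0008
```

```bash
python3 - <<'E'
from h import *
force(8); c=snap('scene','s6'); w=snap('wrist','w6')
im=cv2.resize(c['pixels'][115:185,350:430,::-1],None,fx=5,fy=5,interpolation=cv2.INTER_CUBIC)
wi=cv2.resize(w['pixels'][190:260,280:360,::-1],None,fx=5,fy=5,interpolation=cv2.INTER_CUBIC)
cv2.imwrite('pics/s6z.png',np.clip(np.hstack([im,wi])*2.2,0,255).astype(np.uint8))
E
```

```text
t 8.65 mean F [-0.03  0.22  0.09] se [0.08 0.15 0.19] pos [0.6047 0.1868 0.0747]
```

View pics/s6z.png

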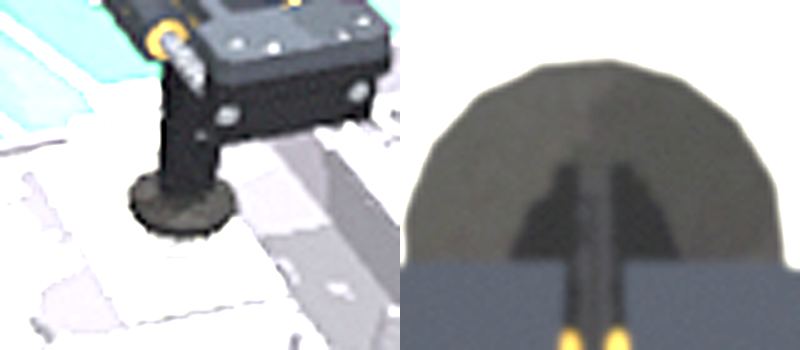

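The scene crop shows the tip now well inside the pad's outline and nearly touching it. Continuing down.

Request:
play_rows:
  rows:
    - {"dp": [0, 0, 2], "rotation": [0, 0, 0], "fingers": 255}
    - {"dp": [0, 0, 2], "rotation": [0, 0, 0], "fingers": 255}
    - {"dp": [0, 0, 2], "rotation": [0, 0, 0], "fingers": 255}

```text
clock: 9.05
tool_pos: [0.6047, 0.1868, 0.0726]
tcp_rot: [180.0, 0.0, -15.0]
ft_force: [0.0, 0.2, 0.0]
finger_gap: 0.0005
```

```bash
python3 - <<'E'
from h import *
force(8)
E
```

```text
t 9.45 mean F [0.04 0.01 0.16] se [0.15 0.12 0.09] pos [0.6047 0.1868 0.0727]
```

Request:
play_rows:
  rows:
    - {"dp": [0, 0, 2], "rotation": [0, 0, 0], "fingers": 255}
    - {"dp": [0, 0, 2], "rotation": [0, 0, 0], "fingers": 255}
    - {"dp": [0, 0, 2], "rotation": [0, 0, 0], "fingers": 255}

```text
clock: 9.75
tool_pos: [0.6048, 0.1868, 0.0707]
tcp_rot: [-180.0, -0.0, -15.0]
ft_force: [0.2, -0.4, 2.6]
finger_gap: 0.0009
```

```bash
python3 - <<'E'
from h import *
force(8)
E
```

```text
t 10.15 mean F [0.3  0.   1.57] se [0.24 0.08 0.18] pos [0.6048 0.1868 0.0708]
```

Contact: +1.6 N at TCP z=0.0708. I'll press further and measure at two depths.

Request:
play_rows:
  rows:
    - {"dp": [0, 0, 2], "rotation": [0, 0, 0], "fingers": 255}
    - {"dp": [0, 0, 3], "rotation": [0, 0, 0], "fingers": 255}
    - {"dp": [0, 0, 3], "rotation": [0, 0, 0], "fingers": 255}

```text
clock: 10.45
tool_pos: [0.6048, 0.1868, 0.0676]
tcp_rot: [180.0, -0.0, -15.0]
ft_force: [0.7, 0.1, 2.3]
finger_gap: 0.0006
```

```bash
python3 - <<'E'
from h import *
force(10)
E
```

```text
t 10.95 mean F [1.14 0.25 2.48] se [0.17 0.16 0.16] pos [0.6048 0.1868 0.0677]
```

Request:
play_rows:
  rows:
    - {"dp": [0, 0, 2], "rotation": [0, 0, 0], "fingers": 255}
    - {"dp": [0, 0, 3], "rotation": [0, 0, 0], "fingers": 255}
    - {"dp": [0, 0, 3], "rotation": [0, 0, 0], "fingers": 255}

```text
clock: 11.25
tool_pos: [0.6048, 0.1868, 0.0646]
tcp_rot: [180.0, -0.0, -15.0]
ft_force: [0.5, 0.5, 3.1]
finger_gap: 0.0005
```

```bash
python3 - <<'E'
from h import *
force(12); go([.5836,.076,.085])
E
```

```text
t 11.85 mean F [1.57 0.13 3.34] se [0.17 0.12 0.13] pos [0.6048 0.1868 0.0647]
t 11.85 pos [0.6048 0.1868 0.0647] rpy [-180.   -0.  -15.] F [ 1.74 -0.01  3.27] gap 0.0006
dp [  8.1 112.5 -20.3] rot [-0. -0.  0.]
```

The slope on pad 1 is about 0.29 N/mm, so it's probably the soft one. Next is the middle pad.

Request:
play_rows:
  rows:
    - {"dp": [0, 0, -20], "rotation": [0, 0, 0], "fingers": 255}
    - {"dp": [2, 30, -24], "rotation": [0, 0, 0], "fingers": 255}
    - {"dp": [5, 70, -24], "rotation": [0, 0, 0], "fingers": 255}
    - {"dp": [8, 112, -24], "rotation": [0, 0, 0], "fingers": 255}
    - {"dp": [8, 112, -15], "rotation": [0, 0, 0], "fingers": 255}

```text
clock: 12.35
tool_pos: [0.5826, 0.0729, 0.08]
tcp_rot: [180.0, 0.0, -15.2]
ft_force: [0.7, -0.3, 0.0]
finger_gap: 0.0006
```

Request:
play_rows:
  rows:
    - {"dp": [0, 0, 3], "rotation": [0, 0, 0], "fingers": 255}
    - {"dp": [0, 0, 6], "rotation": [0, 0, 0], "fingers": 255}
    - {"dp": [0, 0, 9], "rotation": [0, 0, 0], "fingers": 255}
    - {"dp": [0, 0, 9], "rotation": [0, 0, 0], "fingers": 255}

```text
clock: 12.75
tool_pos: [0.5835, 0.0775, 0.0704]
tcp_rot: [180.0, 0.0, -14.9]
ft_force: [-0.5, 1.1, 1.8]
finger_gap: 0.0002
```

```bash
python3 - <<'E'
from h import *
force(8)
E
```

```text
t 13.15 mean F [0.07 1.44 2.1 ] se [0.21 0.15 0.17] pos [0.5836 0.077  0.0708]
```

Request:
play_rows:
  rows:
    - {"dp": [0, 0, 2], "rotation": [0, 0, 0], "fingers": 255}
    - {"dp": [0, 0, 3], "rotation": [0, 0, 0], "fingers": 255}
    - {"dp": [0, 0, 3], "rotation": [0, 0, 0], "fingers": 255}

```text
clock: 13.45
tool_pos: [0.5836, 0.0766, 0.0677]
tcp_rot: [-180.0, -0.0, -15.0]
ft_force: [0.2, 3.1, 4.7]
finger_gap: 0.0005
```

```bash
python3 - <<'E'
from h import *
force(10)
E
```

```text
t 13.95 mean F [0.64 3.01 4.44] se [0.11 0.16 0.09] pos [0.5837 0.0766 0.0678]
```

Request:
play_rows:
  rows:
    - {"dp": [0, 0, 2], "rotation": [0, 0, 0], "fingers": 255}
    - {"dp": [0, 0, 3], "rotation": [0, 0, 0], "fingers": 255}
    - {"dp": [0, 0, 3], "rotation": [0, 0, 0], "fingers": 255}

```text
clock: 14.25
tool_pos: [0.5836, 0.0766, 0.0648]
tcp_rot: [-180.0, -0.0, -15.0]
ft_force: [-0.2, 3.6, 6.7]
finger_gap: 0.0006
```

```bash
python3 - <<'E'
from h import *
force(12); go([.5475,-.0293,.085])
E
```

```text
t 14.85 mean F [0.12 3.33 6.61] se [0.1  0.1  0.14] pos [0.5837 0.0766 0.0649]
t 14.85 pos [0.5837 0.0766 0.0649] rpy [-180.   -0.  -15.] F [0.11 3.14 7.41] gap 0.0002
dp [ -7.5 111.7 -20.1] rot [-0. -0.  0.]
```

The middle pad is at about 0.76 N/mm, so it's stiffer. Now the last pad.

Request:
play_rows:
  rows:
    - {"dp": [0, 0, -20], "rotation": [0, 0, 0], "fingers": 255}
    - {"dp": [-2, 30, -24], "rotation": [0, 0, 0], "fingers": 255}
    - {"dp": [-5, 70, -24], "rotation": [0, 0, 0], "fingers": 255}
    - {"dp": [-7.5, 111, -24], "rotation": [0, 0, 0], "fingers": 255}
    - {"dp": [-7.5, 111, -20], "rotation": [0, 0, 0], "fingers": 255}

```text
clock: 15.35
tool_pos: [0.546, -0.0323, 0.0846]
tcp_rot: [179.9, 0.1, -15.2]
ft_force: [-0.0, 0.0, -0.1]
finger_gap: 0.0
```

Request:
play_rows:
  rows:
    - {"dp": [0, 0, 0], "rotation": [0, 0, 0], "fingers": 255}
    - {"dp": [0, 0, 5], "rotation": [0, 0, 0], "fingers": 255}
    - {"dp": [0, 0, 10], "rotation": [0, 0, 0], "fingers": 255}
    - {"dp": [0, 0, 14], "rotation": [0, 0, 0], "fingers": 255}
    - {"dp": [0, 0, 14], "rotation": [0, 0, 0], "fingers": 255}

```text
clock: 15.85
tool_pos: [0.5476, -0.0279, 0.0702]
tcp_rot: [-180.0, 0.0, -14.9]
ft_force: [-1.4, 1.7, 4.2]
finger_gap: 0.0007
```

```bash
python3 - <<'E'
from h import *
force(8)
E
```

```text
t 16.25 mean F [-0.35  1.94  2.64] se [0.18 0.21 0.15] pos [ 0.5476 -0.0284  0.0708]
```

Request:
play_rows:
  rows:
    - {"dp": [0, 0, 2], "rotation": [0, 0, 0], "fingers": 255}
    - {"dp": [0, 0, 3], "rotation": [0, 0, 0], "fingers": 255}
    - {"dp": [0, 0, 3], "rotation": [0, 0, 0], "fingers": 255}

```text
clock: 16.55
tool_pos: [0.5477, -0.0288, 0.0678]
tcp_rot: [180.0, -0.0, -15.0]
ft_force: [-1.0, 2.0, 6.1]
finger_gap: 0.0
```

```bash
python3 - <<'E'
from h import *
force(10)
E
```

```text
t 17.05 mean F [-1.33  2.76  6.98] se [0.1  0.13 0.13] pos [ 0.5477 -0.0288  0.0679]
```

Request:
play_rows:
  rows:
    - {"dp": [0, 0, 2], "rotation": [0, 0, 0], "fingers": 255}
    - {"dp": [0, 0, 3], "rotation": [0, 0, 0], "fingers": 255}
    - {"dp": [0, 0, 3], "rotation": [0, 0, 0], "fingers": 255}

```text
clock: 17.35
tool_pos: [0.5477, -0.0288, 0.0651]
tcp_rot: [180.0, -0.0, -15.0]
ft_force: [-1.6, 3.9, 11.2]
finger_gap: 0.0008
```

```bash
python3 - <<'E'
from h import *
force(10); go([.54,.2,.11])
# tag of rest 1 from two wrist pictures
E
```

```text
t 17.85 mean F [-1.96  2.73 10.77] se [0.15 0.15 0.14] pos [ 0.5477 -0.0288  0.0652]
t 17.85 pos [ 0.5477 -0.0288  0.0653] rpy [-180.   -0.  -15.] F [-1.65  2.83 11.77] gap 0.0004
dp [ -66.6 -219.   -44.8] rot [-0. -0.  0.]
```

At the same depth the forces are 3.3, 6.6 and 10.8 N, so the pad next to the caddy is the softest. I'll lift, move towards its tag, and measure that tag from the wrist picture.

Request:
play_rows:
  rows:
    - {"dp": [0, 0, -40], "rotation": [0, 0, 0], "fingers": 255}
    - {"dp": [-10, -25, -70], "rotation": [0, 0, 0], "fingers": 255}
    - {"dp": [-25, -70, -75], "rotation": [0, 0, 0], "fingers": 255}
    - {"dp": [-42, -117, -75], "rotation": [0, 0, 0], "fingers": 255}
    - {"dp": [-60, -160, -75], "rotation": [0, 0, 0], "fingers": 255}

```text
clock: 18.35
tool_pos: [0.5308, 0.1427, 0.1398]
tcp_rot: [180.0, -0.0, -15.0]
ft_force: [0.4, 0.4, 0.7]
finger_gap: 0.0003
```

Request:
play_rows:
  rows:
    - {"dp": [-6, -30, 0], "rotation": [0, 0, 0], "fingers": 255}
    - {"dp": [-6, -30, 0], "rotation": [0, 0, 0], "fingers": 255}
    - {"dp": [-6, -30, 0], "rotation": [0, 0, 0], "fingers": 255}

```text
clock: 18.65
tool_pos: [0.5327, 0.172, 0.1393]
tcp_rot: [180.0, 0.0, -14.9]
ft_force: [0.3, 0.2, 1.6]
finger_gap: 0.0006
```

```bash
python3 - <<'E'
from h import *
w=snap('wrist','w7'); go([.54,.2,.11])
for p in [(.605,.1865,.098),(.5394,.198,.108)]: print(proj(w,p))
cv2.imwrite('pics/w7z.png',cv2.resize(w['pixels'][130:250,260:420,::-1],None,fx=5,fy=5,interpolation=cv2.INTER_CUBIC))
w=dict(np.load('pics/w2.npz'))
cv2.imwrite('pics/w2z.png',cv2.resize(w['pixels'][140:250,190:350,::-1],None,fx=5,fy=5,interpolation=cv2.INTER_CUBIC))
E
```

```text
t 18.7 pos [0.5328 0.1713 0.1393] rpy [180.   0. -15.] F [ 0.01 -0.33  0.7 ] gap 0.0005
dp [ -0.4 -29.6  29.3] rot [0. 0. 0.]
[406.93131778 166.6128926 ]
[320.38591831 176.46009085]
```

View pics/w7z.png

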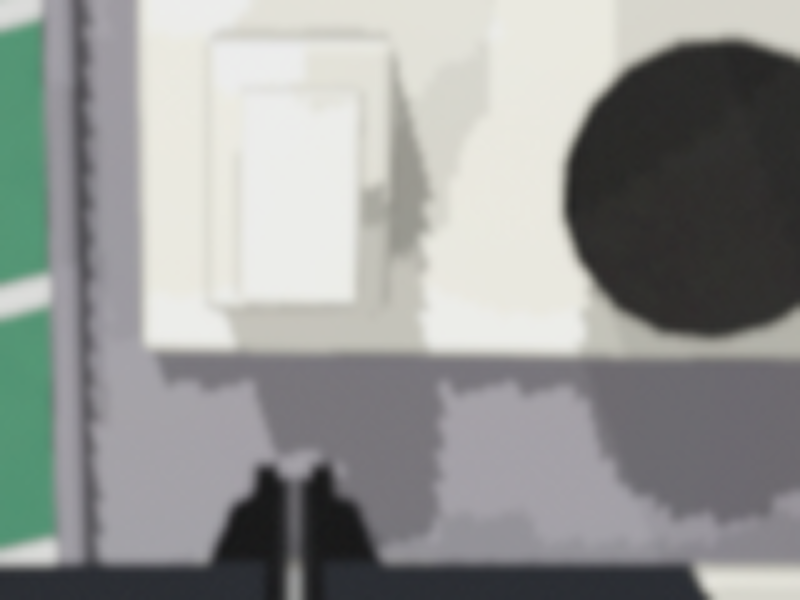

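View pics/w2z.png

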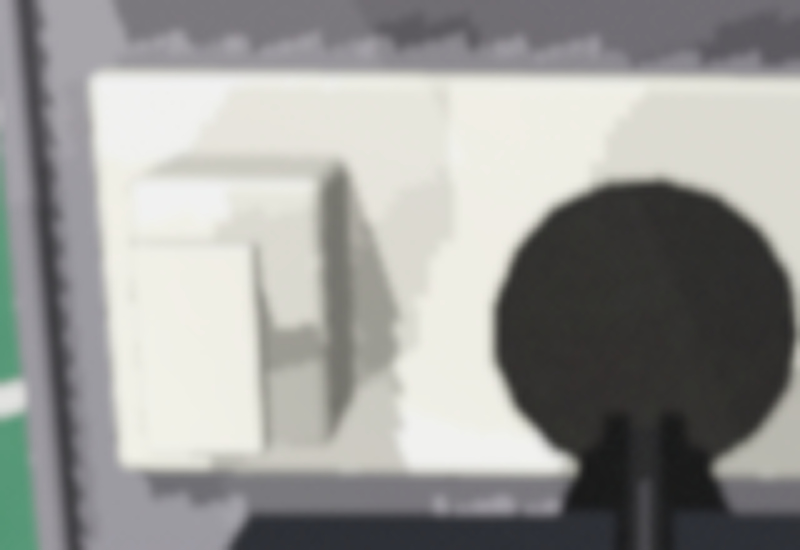

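In w7 the tag's flat top spans zoom (243–358, 88–303), centre at pixel (320.0,169.1). In w2 its centre is at (229.6,209.6).

```bash
python3 - <<'E'
from h import *
a=dict(np.load('pics/w7.npz'));b=dict(np.load('pics/w2.npz')); pa,pb=(320,169.1),(229.6,209.6)
for z in(.1,.108): print(onz(a,*pa,z).round(4),onz(b,*pb,z).round(4))
o1,d1=ray(a,*pa);o2,d2=ray(b,*pb); s=np.linalg.lstsq(np.stack([d1,-d2],1),o2-o1,rcond=None)[0]
print((o1+s[0]*d1).round(4),(o2+s[1]*d2).round(4))
print('pad by wrist',onz(a,260+712/5,130+187/5,.098).round(4))
print('size',onz(a,260+243/5,130+88/5,.108)-onz(a,260+358/5,130+303/5,.108))
go([.541,.202,.11]); 
E
```

```text
[0.5402 0.202  0.1   ] [0.5379 0.2017 0.1   ]
[0.5405 0.2034 0.108 ] [0.5409 0.2035 0.108 ]
[0.5405 0.2032 0.1068] [0.5405 0.2032 0.1068]
pad by wrist [0.6015 0.1868 0.098 ]
size [-0.00819638  0.03525748  0.        ]
t 18.7 pos [0.5328 0.1713 0.1393] rpy [180.   0. -15.] F [ 0.01 -0.33  0.7 ] gap 0.0005
dp [  0.  -31.8  29.3] rot [0. 0. 0.]
```

The two wrist views triangulate the tag top to (0.5405, 0.2033, 0.107), which agrees with the stated 108 mm. Its size of about 18 x 32 mm also checks out. Moving over it now, then pressing.

Request:
play_rows:
  rows:
    - {"dp": [0, -33, 10], "rotation": [0, 0, 0], "fingers": 255}
    - {"dp": [0, -33, 30], "rotation": [0, 0, 0], "fingers": 255}
    - {"dp": [0, -33, 46], "rotation": [0, 0, 0], "fingers": 255}
    - {"dp": [0, -33, 48], "rotation": [0, 0, 0], "fingers": 255}
    - {"dp": [0, -33, 48], "rotation": [0, 0, 0], "fingers": 255}

```text
clock: 19.2
tool_pos: [0.5416, 0.2026, 0.0916]
tcp_rot: [180.0, 0.0, -15.1]
ft_force: [0.0, 0.3, 0.6]
finger_gap: 0.0004
```

```bash
python3 - <<'E'
from h import *
go([.5405,.2033,.0825]); force(4)
E
```

```text
t 19.2 pos [0.5416 0.2026 0.0916] rpy [180.    0.  -15.1] F [0.04 0.28 0.56] gap 0.0004
dp [-1.3 -0.4  9.1] rot [ 0.   0.  -0.1]
t 19.4 mean F [0.2  0.17 0.3 ] se [0.24 0.2  0.38] pos [0.542  0.2032 0.0924]
```

Request:
play_rows:
  rows:
    - {"dp": [-1, 0, 4], "rotation": [0, 0, 0], "fingers": 255}
    - {"dp": [-1, 0, 8], "rotation": [0, 0, 0], "fingers": 255}
    - {"dp": [-1, 0, 12], "rotation": [0, 0, 0], "fingers": 255}
    - {"dp": [-1, 0, 14], "rotation": [0, 0, 0], "fingers": 255}
    - {"dp": [-1, 0, 14], "rotation": [0, 0, 0], "fingers": 255}

```text
clock: 19.9
tool_pos: [0.5404, 0.204, 0.0773]
tcp_rot: [180.0, 0.0, -15.0]
ft_force: [-0.4, 0.2, -0.4]
finger_gap: 0.0003
```

```bash
python3 - <<'E'
from h import *
force(6)
E
```

```text
t 20.2 mean F [-0.16  0.16 -0.12] se [0.08 0.13 0.23] pos [0.5405 0.204  0.0776]
```

Request:
play_rows:
  rows:
    - {"dp": [0, 0, 3], "rotation": [0, 0, 0], "fingers": 255}
    - {"dp": [0, 0, 6], "rotation": [0, 0, 0], "fingers": 255}
    - {"dp": [0, 0, 8], "rotation": [0, 0, 0], "fingers": 255}
    - {"dp": [0, 0, 8], "rotation": [0, 0, 0], "fingers": 255}

```text
clock: 20.6
tool_pos: [0.5405, 0.204, 0.0693]
tcp_rot: [180.0, 0.0, -15.0]
ft_force: [-0.3, -0.1, -0.5]
finger_gap: 0.0002
```

```bash
python3 - <<'E'
from h import *
force(6)
E
```

```text
t 20.9 mean F [-0.06  0.14 -0.08] se [0.17 0.09 0.06] pos [0.5404 0.2039 0.0695]
```

No force where contact was expected, so I'll look before going further.

```bash
python3 - <<'E'
from h import *
c=snap('scene','s8'); w=snap('wrist','w8')
im=cv2.resize(c['pixels'][100:180,330:410,::-1],None,fx=5,fy=5,interpolation=cv2.INTER_CUBIC)
wi=cv2.resize(w['pixels'][180:260,280:360,::-1],None,fx=5,fy=5,interpolation=cv2.INTER_CUBIC)
cv2.imwrite('pics/s8z.png',np.hstack([im,wi])); cv2.imwrite('pics/s8.png',c['pixels'][:,:,::-1])
E
```

```text
(no output)
```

View pics/s8z.png

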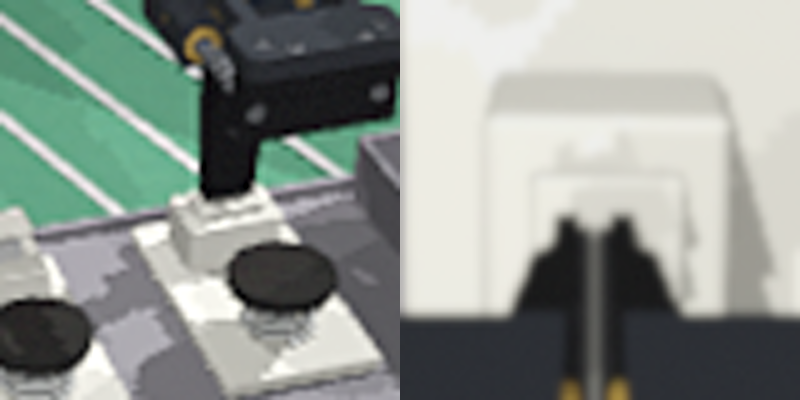

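View pics/w8.png

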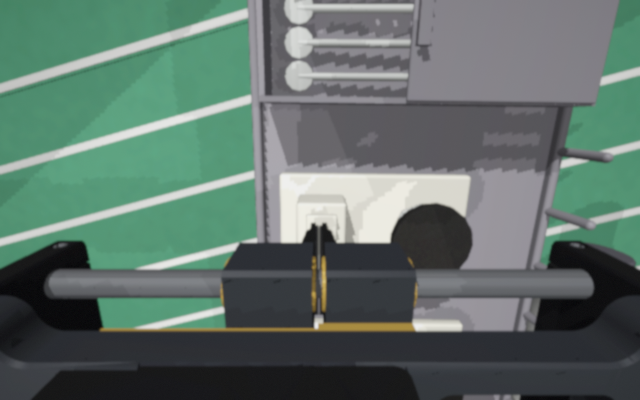

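The tag already looks almost down onto its block, having moved under friction, and the push force relaxes when the arm stops. I'll keep pressing until I feel the block.

Request:
play_rows:
  rows:
    - {"dp": [0, 0, 1], "rotation": [0, 0, 0], "fingers": 255}
    - {"dp": [0, 0, 2], "rotation": [0, 0, 0], "fingers": 255}

```text
clock: 21.2
tool_pos: [0.5406, 0.204, 0.0683]
tcp_rot: [-180.0, -0.0, -15.0]
ft_force: [-4.9, -2.0, 18.8]
finger_gap: 0.0007
```

Request:
play_rows:
  rows:
    - {"dp": [0, 0, 1], "rotation": [0, 0, 0], "fingers": 255}
    - {"dp": [0, 0, 2], "rotation": [0, 0, 0], "fingers": 255}

```text
clock: 21.4
tool_pos: [0.5407, 0.2041, 0.0681]
tcp_rot: [-180.0, -0.1, -15.0]
ft_force: [-10.7, -3.2, 39.1]
finger_gap: 0.0004
```

```bash
python3 - <<'E'
from h import *
force(5)
E
```

```text
t 21.65 mean F [-8.65 -2.59 28.44] se [0.2  0.18 0.32] pos [0.5407 0.2041 0.0681]
```

There's a hard stop at TCP z=0.068, and I'd predicted 0.0685, so the cap is on its block. Backing off and clearing.

Request:
play_rows:
  rows:
    - {"dp": [0, 0, -10], "rotation": [0, 0, 0], "fingers": 255}
    - {"dp": [0, 0, -40], "rotation": [0, 0, 0], "fingers": 255}
    - {"dp": [0, 30, -80], "rotation": [0, 0, 0], "fingers": 255}
    - {"dp": [0, 75, -100], "rotation": [0, 0, 0], "fingers": 255}
    - {"dp": [0, 120, -120], "rotation": [0, 0, 0], "fingers": 255}

```text
clock: 22.15
tool_pos: [0.509, 0.0872, 0.1868]
tcp_rot: [-180.0, -0.1, -14.9]
ft_force: [1.3, -0.1, 0.4]
finger_gap: 0.0004
```

Request:
play_rows:
  rows:
    - {"dp": [0, 45, 0], "rotation": [0, 0, 0], "fingers": 255}
    - {"dp": [0, 90, 0], "rotation": [0, 0, 0], "fingers": 255}
    - {"dp": [0, 130, 0], "rotation": [0, 0, 0], "fingers": 255}
    - {"dp": [0, 130, 0], "rotation": [0, 0, 0], "fingers": 255}
    - {"dp": [0, 130, 0], "rotation": [0, 0, 0], "fingers": 255}

```text
clock: 22.65
tool_pos: [0.4758, -0.0381, 0.1859]
tcp_rot: [-180.0, -0.0, -15.1]
ft_force: [0.5, -0.1, 0.9]
finger_gap: 0.0004
```

```bash
python3 - <<'E'
from h import *
force(4); c=snap('scene','s9'); w=snap('wrist','w9')
cv2.imwrite('pics/s9z.png',cv2.resize(c['pixels'][110:290,180:500,::-1],None,fx=2.5,fy=2.5,interpolation=cv2.INTER_CUBIC))
E
```

```text
t 22.85 mean F [ 0.33 -0.19 -0.19] se [0.29 0.21 0.17] pos [ 0.4761 -0.0368  0.1857]
```

View pics/s9z.png

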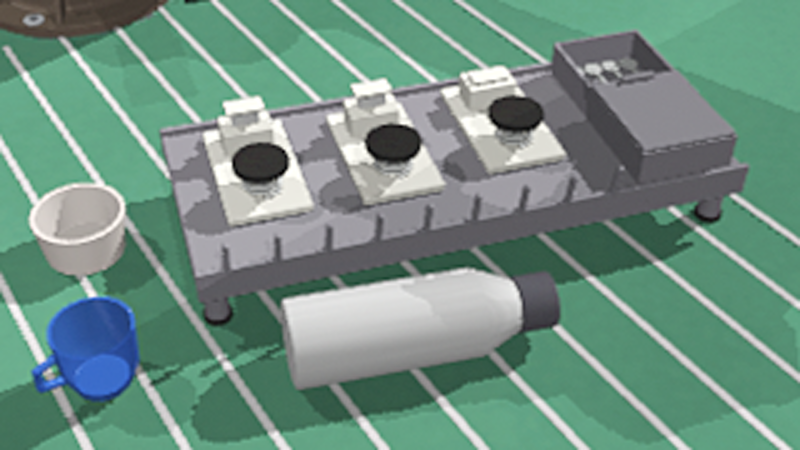

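View pics/w9.png

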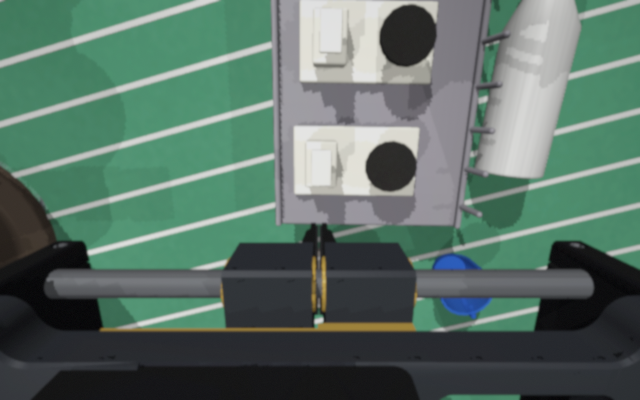

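The scene view shows the right-hand tag, beside the caddy at zoom (487,78), flat on its block. The other two, at (245,108) and (370,95), are still up. All the pads are up, the flap is shut, the loose items look unmoved, and the arm is clear. I'll do a quick numeric check and hand in.

```bash
python3 - <<'E'
from h import *
a=dict(np.load('pics/scene0.npz'))['pixels'].astype(int);b=dict(np.load('pics/s9.npz'))['pixels'].astype(int)
d=(abs(a-b).max(2)>40)
for n,(x0,y0,x1,y1) in dict(ramekin=(190,180,235,222),cup=(190,228,240,272),bottle=(290,215,405,265),flap=(405,125,475,180),pad1=(374,148,398,164),pad2=(325,158,349,176),pad3=(272,166,296,184),tag1=(360,130,390,146),tag2=(316,140,340,156),tag3=(265,147,290,162)).items(): print(n,d[y0:y1,x0:x1].sum())
job_done()
E
```

```text
ramekin 0
cup 0
bottle 5
flap 0
pad1 0
pad2 9
pad3 0
tag1 154
tag2 0
tag3 0
the job is handed in; nothing more can be done
```

I pressed the three pads in order from the caddy, found the one next to the caddy to be the softest, and pushed its tag down onto its block. The job is handed in at about 23 s of the 45 s; no verdict is reported.

| Pad | Force at the same depth (about 7 mm pressed) | Stiffness |
|---|---|---|
| Next to the caddy | 3.3 N | about 0.3 N/mm |
| Middle | 6.6 N | about 0.8 N/mm |
| Farthest from the caddy | 10.8 N | about 1.4 N/mm |

- **Tag:** the push met a hard stop at a tool height of 0.068 m, against a predicted 0.0685 m, so the cap is on its block.
- **Peak force:** the brief peak against the stop read 39 N vertical, about 41 N in total. The task limits the arm or gripper body to 40 N; only the fingertips were touching the tag, so I don't expect it to count.
- **Final pictures against the first ones:** the only real change is that tag. The other two tags and all the pads are up, and the flap, ramekin, cup and bottle are unmoved. A few pixels differed on the bottle (5) and the middle pad (9), which I took as noise. The gripper was clear with no contact force.
- **Disagreement:** the real fingertips sit about 25 mm behind the reported TCP. First contact came at a tool height of about 0.072 m rather than 0.098 m, so I found it by force.

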